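# Reset the tripped battery charger

## Robot

A 6-joint arm with a two-finger parallel gripper is mounted at the origin on the work surface. World frame = base frame: x ahead of the robot, y to its left, z up, the work surface at z = 0. Lengths are in mm, angles in rad, forces in N, time in s.
With the tool pointing down it reaches from about 350 to 775 mm from the base axis. Payload 7.3 kg.
Tool frame: the origin (TCP) lies between the finger pads; the fingertips stand 25 mm ahead of it and the grasp point (between the pads) lies 6 mm ahead of it; z points along the fingers, y is the direction in which the jaws open and shut (so a half turn about z gives the same grasp; the last joint's range is limited). The gripper opens to 92 mm and grips with 3 to 60 N. Pads are 19 mm wide; open, the fingers measure 130 mm over their backs; the gripper's body (75 mm by 190 mm) begins 47 mm behind the grasp point.
Start: joints at [-1.405, 0.342, 1.524, -0, 1.275, -0.146], TCP at [161.078, -499.696, 251.741] pointing down, gripper open.
Joint ranges: [-2.53, 2.53], [-0.77, 2.02], [0.04, 2.7], [-1, 4.14], [0.28, 2.66], [-3.11, 3.11]. Speed limits (rad/s): [2.57, 2.57, 3.14, 3.14, 3.14, 3.14].

## Interface

Orientations are given as [roll, pitch, yaw] about the fixed x, y, z axes, in that order (R = Rz(yaw) Ry(pitch) Rx(roll)).
In Python, from plant import get_obs, capture, calibration, close_job gives the robot as it stands. The module is installed in compiled form; this text tells all that it offers.
- The arm moves only by the shell command python3 -m jog 'ROWS'. ROWS is JSON, one flat list of numbers, 5 for each row, row after row: the closure, from 0 (fully open) to 1 (shut), then the shift along the tool's x, y, z in mm, then the turn about the tool's z in degrees. In form: [fingers, tx, ty, tz, yaw, fingers, tx, ty, tz, yaw, ...]. A call has 1 to 5 rows; each row shifts and turns the pose as measured when the row begins, along the tool's axes as they then stand; what a row does not reach is not made up. A row lasts 1/10 s, in which the tool goes at most 50 mm and 8.59 degrees, less where a joint would pass 70% of its speed; a pose out of reach is approached as far as the arm can. A call is refused whole if a number of a shift passes 50 or a number of a turn 8.59, either way. A call with a gripper value outside its range is refused whole. The fingers move at their own pace and stop on an object; the grip force is fixed at half the most. Time passes only in rows, so rows that do not move let the fingers close. It gives the time, the measured TCP pose, the force and the opening at its end, in the units of the state.
- get_obs(): the state, without advancing time (a new reading comes with each control period).
- capture(name): name is "side" or "top"; returns (picture, depth): 384x512x3 uint8, red, green, blue; 384x512 float32, mm along the optical axis (not along the pixel's ray), 0 where there is no reading.
- calibration(name): a dict with "fovy" (degrees; the focal length in pixels is half the picture's height over the tangent of half this angle, whatever the lens; pixels are square), "cx", "cy" (the principal point, pixels), "R" (3x3) and "t" (3): a world point X has camera coordinates R X + t. Camera axes: x right, y down, z forward; pixel columns grow to the right and rows downward; lengths in mm; the calibration is good to about 2 mm. A picture is of the moment at which its call begins. calibration takes no time and is no camera call.
- close_job(): hands the job in, once; it reports no verdict.
The state is a dict: "time": time; "joint_positions": joint angles; "dq": joint speeds; "tau": joint torques, N m; "tool_pos": TCP position; "tcp_rot": TCP orientation; "contact_force": force on the tool from outside, world axes, zero at the start; "moment": the same for the moment, N m; "grip_width": finger opening in mm.
Only numpy, scipy, OpenCV 4.12 (cv2) and the standard library are available. Lean on these libraries where they do the work, as an engineer would, in place of code of your own. Each camera call takes 0.05 s, during which the arm holds its last target.

## Task

The battery charger on the table has tripped and its lever hangs part-way. Push the lever all the way OFF, towards the end with the round conduit stub, and keep leaning on it through the stiff last part until the latch inside is fully home and it goes no further, without forcing it; then throw the lever fully ON, towards the two battery packs, stopping when you feel its stop, because a hard shove there drags the latch out again. Leave the lever ON and let go, and leave the gear lying beside the charger where it is.

Things in the scene. Friction and masses are not known exactly. Their poses are not given: they have to be found in the camera images.
- charger: Grey steel charger box bolted to the table, 210 x 110 x 80 mm high, on a 250 x 130 mm flange. Origin: centre of its underside; +z up. +x runs along its length to the ON end with two grey battery packs (tops 94 mm high, reaching to x = 161 mm); -x is the OFF end with a round conduit stub (44 mm across, to x = -156 mm). The lever rises through a slot in its top plate (83 mm high).
- knob (a point): Centre of the black round knob (24 mm across, stem 10 mm) of the lever, 90 mm from the turning line. Upright it is 165 mm above the table. Latch home, it leans about 0.42 rad to -x at the OFF stop and as much to +x at ON (37 mm), but both stops together are shifted up to 0.09 rad (8 mm at the knob) one way or the other, differently each time and unseen: feel for them. Free space around it.
- pivot (a point): Point on the lever's turning line, 75 mm above the table over the centre of the charger. The line runs along the charger's y axis, so the knob swings in the charger's x-z plane. A pusher that does not rise and sink with the knob rubs on it, and the rubbing adds to the push felt.
- lever (a joint): Angle of the lever relative to the latch, which carries both its stops: 0 = against the OFF stop, 0.84 rad = against the ON stop. Starts between 0.3 and 0.55. Moving it takes 2 to 3 N square to the lever at the knob; friction holds it where it is left.
- latch (a joint): How far the latch (steel discs at the lever's foot) is out: 0 = home against a solid end, 0.25 rad = fully out; starts 0.10 to 0.20. Moves only when the lever is pushed hard on a stop: homewards at the OFF stop, out again at the ON stop; stays where left. Takes 10 to 12 N square to the lever at the knob, steady while it moves; at the solid end the push then rises about 3 N per mm.
- carrier (a joint): Sprung carrier of latch and lever inside the box: 0 unloaded, negative when the lever is pressed towards OFF, positive towards ON, 0.0375 rad per 10 N square to the lever at the knob. Beyond 0.10 rad either way (27 N at the knob) the mechanism is overloaded and bends.
- pulley: Bystander: grey steel rescue pulley lying flat, 95 x 55 x 31 mm, origin at the centre of its underside.
- helmet_clip: Bystander: black polymer helmet clip, 63 x 30 x 12 mm, origin at the underside.
- feeler_gauge: Bystander: brass feeler gauge with two leaves fanned out, 85 mm long, 10 mm high, origin at the underside.

How it is judged:
By the outcome, as a careful person would: the job done as asked, in the order asked, and still so for the second after the job is handed in, with the robot touching nothing.
It also fails if it takes over 64 s, if anything falls off the work surface, if the arm or the gripper's body presses on something with over 40 N, if the wrist force passes 120 N, or if a joint passes its speed limit or range.

## Working session

There is one attempt and no reset: what is moved stays moved. The work goes in short steps, Python scripts to look and compute and a shell command to move; the robot and the scene stay as the last step left them, time stands still between calls to the robot, and variables do not carry over. Pictures are saved under pics/ and viewed, and the job is handed in when it is done.

```bash
mkdir -p pics
python3 - <<'E'
from plant import *
import cv2,numpy as np
print(get_obs())
for n in("top","side"):
    p,d=capture(n); cv2.imwrite(f"pics/{n}0.png",p[:,:,::-1]); np.save(f"{n}0.npy",d); print(n,calibration(n))
E
```

```text
{'time': 0.0, 'joint_positions': array([-1.40500078e+00,  3.42763904e-01,  1.52501661e+00, -4.54604259e-05,
        1.27542860e+00, -1.46000411e-01]), 'dq': array([ 1.98587085e-04, -9.57575196e-04, -5.83732652e-04, -2.26523109e-04,
       -4.27566193e-05,  1.69835377e-03]), 'tau': array([ 9.81946368e-05, -4.31250644e+01, -2.44217134e+01,  7.17149349e-02,
        5.58192213e-02, -9.92399123e-05]), 'tool_pos': array([ 160.99903117, -499.30650592,  251.02371731]), 'tcp_rot': array([-3.13998707e+00, -1.92157845e-04,  3.11809071e-01]), 'contact_force': array([ 0.310219  , -0.12559944,  0.74550013]), 'moment': array([-0.0578474,  0.0139889,  0.0184385]), 'grip_width': 92.07842726166926}
top {'fovy': 50.91369797120228, 'cx': 253.53157779745547, 'cy': 187.73892243928705, 'R': array([[-0.13777943, -0.99045981, -0.00248917],
       [-0.97036762,  0.13548729, -0.20007468],
       [ 0.19850318, -0.02515077, -0.97977749]]), 't': array([127.18020003, 572.2214205 , 757.75617299])}
side {'fovy': 44.42091412534522, 'cx': 258.29221798162973, 'cy': 187.56995281270454, 'R': array([[-0.98670256, -0.16204476, -0.01263119],
       [-0.07380549,  0.51593201, -0.85344415],
       [ 0.14481299, -0.84116328, -0.52103123]]), 't': array([604.74364379, 115.84876408, 957.84014133])}
```

View pics/top0.png

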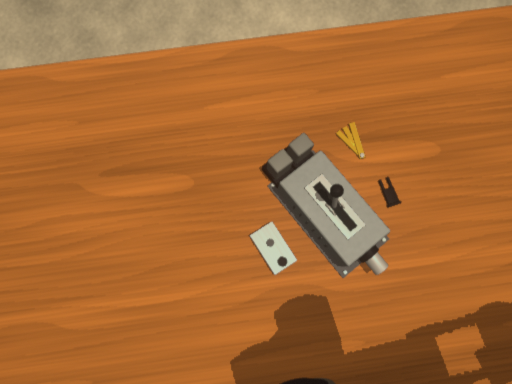

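View pics/side0.png

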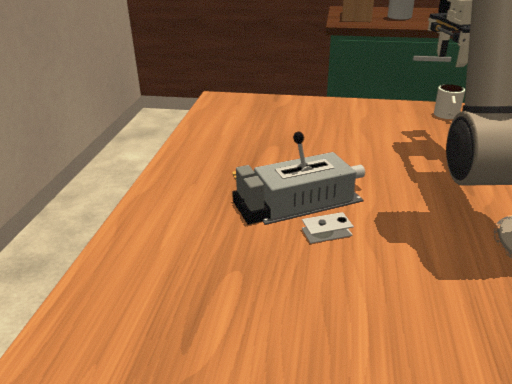

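The top view shows the packs at (290,157), the conduit at (376,263) and the knob at (337,190). In the side view the knob is at (298,137). Next I compute poses.

```bash
cat > h.py <<'E'
from plant import *
import cv2,numpy as np
def cal(n):
    c=calibration(n); f=192/np.tan(np.radians(c["fovy"])/2); return c["R"],c["t"],f,c["cx"],c["cy"]
def ray(n,u,v):
    R,t,f,cx,cy=cal(n); o=-R.T@t; d=R.T@np.array([(u-cx)/f,(v-cy)/f,1]); return o,d
def plane(n,u,v,z):
    o,d=ray(n,u,v); return o+d*(z-o[2])/d[2]
def cross(a,b):
    (o1,d1),(o2,d2)=a,b; A=np.c_[d1,-d2]; s=np.linalg.lstsq(A,o2-o1,rcond=None)[0]
    p,q=o1+s[0]*d1,o2+s[1]*d2; return (p+q)/2,np.linalg.norm(p-q)
def cloud(n,d):
    R,t,f,cx,cy=cal(n); v,u=np.mgrid[:384,:512]; P=np.stack([(u-cx)/f*d,(v-cy)/f*d,d],-1)-t; return P@R
E
python3 - <<'E'
from h import *
d=np.load("top0.npy");W=cloud("top",d)
p=cv2.imread("pics/top0.png")
roi=np.zeros((384,512),bool);roi[115:280,240:410]=1
print("table z",np.median(W[...,2][200:240,150:220]))
m=roi&(abs(W[...,2]-81)<7)&(d>0)
m=cv2.morphologyEx(m.astype(np.uint8),cv2.MORPH_OPEN,np.ones((5,5)))
n,l,s,c=cv2.connectedComponentsWithStats(m);
k=1+np.argmax(s[1:,4]);print(s[k],c[k])
P=W[l==k];
print("zs",np.percentile(P[:,2],[5,50,95]))
r=cv2.minAreaRect(P[:,:2].astype(np.float32));print("rect",r)
# packs
m=roi&(abs(W[...,2]-94)<4);m[:, 320:]=0
print("packs",W[m].mean(0),m.sum())
# stub
# knob
ks={}
for nme,(x0,x1,y0,y1) in dict(top=(325,350,180,200),side=(288,310,128,147)).items():
    g=cv2.imread(f"pics/{nme}0.png").max(2)[y0:y1,x0:x1]; mm=(g<55).astype(np.uint8)
    n,l,s,c=cv2.connectedComponentsWithStats(mm);k=1+np.argmax(s[1:,4]);ks[nme]=c[k]+[x0,y0];print(nme,s[k],ks[nme])
    cv2.imwrite(f"pics/k_{nme}.png",cv2.resize(cv2.imread(f"pics/{nme}0.png")[y0-20:y1+20,x0-20:x1+20],None,fx=8,fy=8,interpolation=0))
print(cross(ray("top",*ks["top"]),ray("side",*ks["side"])))
# conduit top z~?
for uv in [(376,263),(300,147),(279,164)]: print(uv,W[uv[1],uv[0]])
E
```

```text
table z 0.0010584883945685322
[ 281  151  108  114 5591] [334.00822751 207.73314255]
zs [77.51415456 80.29537145 84.23874413]
rect ((522.7137451171875, -102.73592376708984), (210.02987670898438, 110.61212158203125), 30.636377334594727)
packs [637.69194816 -33.32630413  93.5534714 ] 673
top [  0   5  18  15 172] [333.68023256 192.20930233]
side [ 6  4  9 12 81] [298.08641975 137.60493827]
(array([536.53102263, -88.24880014, 163.35255092]), np.float64(1.7773439977021015))
(376, 263) [ 403.21141241 -168.47217816   58.28096243]
(300, 147) [645.73261085 -54.23649669  93.30071966]
(279, 164) [422.37094675  67.49629786 857.23602828]
```

View pics/k_top.png

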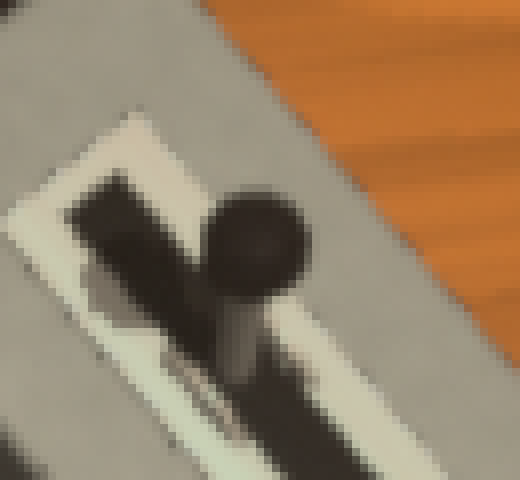

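```bash
cat >> h.py <<'E'
C=np.array([522.7,-102.7,0]);A=np.radians(30.64);U=np.array([np.cos(A),np.sin(A),0]);V=np.array([-np.sin(A),np.cos(A),0])
def st():
    o=get_obs();p=o["tool_pos"]-C;f=o["contact_force"]
    print("t %.2f x %.2f y %.2f z %.2f yaw %.2f | Fx %.2f Fy %.2f Fz %.2f grip %.1f"%(o["time"],p@U,p@V,p[2],np.degrees(o["tcp_rot"][2]),f@U,f@V,f[2],o["grip_width"]))
E
python3 - <<'E'
from h import *
print(C-0, )
for n,uv in dict(top=(336.9,190.4),side=(298.1,137.6)).items():
    o,d=ray(n,*uv); s=-((o-C)@V)/(d@V); q=o+s*d-C; print(n,q@U,q[2],np.arctan2(q@U,q[2]-75))
q,e=cross(ray("top",336.9,190.4),ray("side",298.1,137.6));q=q-C;print(q@U,q@V,q[2],e)
st()
p=get_obs()["tool_pos"]
y=np.radians(30.64)
g=C+U*60; g[2]=251
print("goal",g,"delta in charger axes",(g-p)@U,(g-p)@V)
E
```

```text
[ 522.7 -102.7    0. ]
top 17.37879537017009 165.62629305943005 0.1894632399006172
side 17.547136066949086 160.89811513738982 0.20150607401828774
17.237019865842036 -1.3361379217960394 160.33124094443292 0.6384740181034114
t 0.10 x -513.34 y -156.94 z 251.10 yaw 17.86 | Fx 0.42 Fy 0.25 Fz -0.13 grip 91.8
goal [574.32318636 -72.12146782 251.        ] delta in charger axes 573.3408885677859 156.94316420989966
```

```bash
python3 -m jog '[1,0,0,0,-8,1,0,0,0,-4.8,1,0,0,0,0]'; python3 -c "
from h import *;st()"
```

```text
time: 0.4
tool_pos: [160.9, -498.7, 249.8]
tcp_rot: [-3.138, -0.002, 0.543]
contact_force: [0.3, 0.3, -0.0]
grip_width: 72.6
t 0.40 x -513.09 y -156.28 z 249.85 yaw 31.09 | Fx 0.38 Fy 0.08 Fz -0.03 grip 72.6
```

```bash
python3 -m jog '[1,45,-13,0,0.4,1,45,-13,0,0,1,45,-13,0,0,1,45,-13,0,0,1,45,-13,0,0]'; python3 -c "
from h import *;st()"
```

```text
time: 0.9
tool_pos: [323.1, -327.4, 248.5]
tcp_rot: [-3.136, -0.001, 0.511]
contact_force: [0.8, -1.8, 0.0]
grip_width: 32.4
t 0.90 x -286.21 y -91.62 z 248.47 yaw 29.29 | Fx -0.22 Fy -1.95 Fz 0.03 grip 32.4
```

```bash
python3 -m jog '[1,45,-13,0,0,1,45,-13,0,0,1,45,-13,0,0,1,45,-13,0,0,1,45,-13,0,0]'; python3 -c "
from h import *;st()"
```

```text
time: 1.4
tool_pos: [493.6, -153.1, 248.9]
tcp_rot: [-3.137, -0.0, 0.497]
contact_force: [-0.2, -0.7, 0.7]
grip_width: 0.5
t 1.40 x -50.70 y -28.55 z 248.88 yaw 28.47 | Fx -0.55 Fy -0.44 Fz 0.72 grip 0.5
```

```bash
python3 -m jog '[1,45,-12,0,-2,1,45,-12,0,0,1,20,-4,0,0,1,0,0,0,0]'; python3 -c "
from h import *;st()"
```

```text
time: 1.8
tool_pos: [580.9, -65.2, 247.5]
tcp_rot: [-3.135, -0.001, 0.53]
contact_force: [-0.3, -0.6, -0.5]
grip_width: 0.6
t 1.80 x 69.18 y 2.58 z 247.46 yaw 30.36 | Fx -0.57 Fy -0.36 Fz -0.52 grip 0.6
```

```bash
python3 -m jog '[1,-7,2.5,30,0,1,0,0,30,0,1,0,0,6,0,1,0,0,0,0]'
python3 - <<'E'
from h import *;st()
for n in("top","side"):
    p,d=capture(n); cv2.imwrite(f"pics/{n}1.png",cv2.resize(p[90:250,220:400,::-1],None,fx=3,fy=3))
E
```

```text
time: 2.2
tool_pos: [574.5, -72.1, 180.1]
tcp_rot: [-3.136, 0.0, 0.524]
contact_force: [0.2, -0.4, 0.3]
grip_width: 0.6
t 2.20 x 60.20 y -0.10 z 180.15 yaw 30.03 | Fx -0.00 Fy -0.47 Fz 0.30 grip 0.6
```

View pics/side1.png

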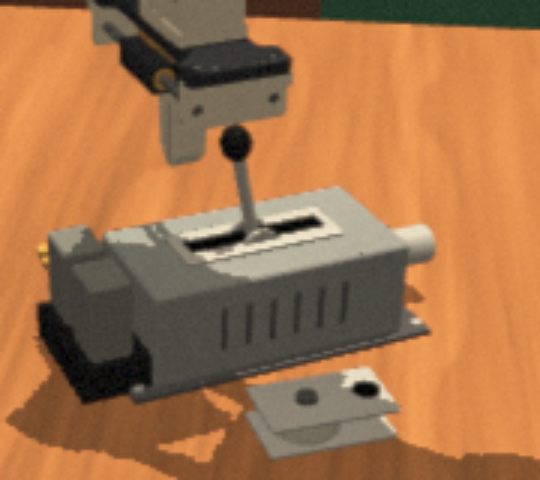

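View pics/top1.png

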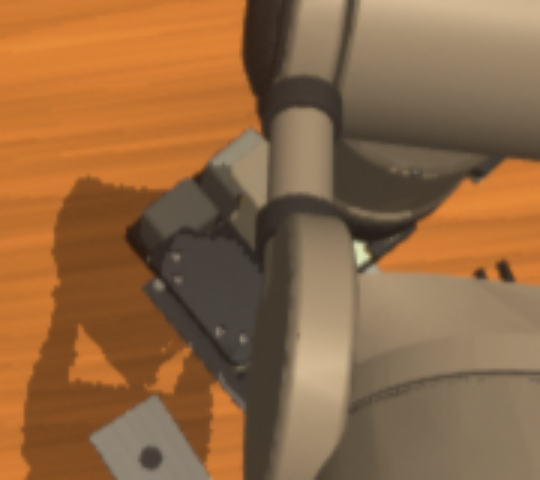

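The side view shows the closed finger at (185,135), on the ON side of the knob at (235,143), with nothing touching. I start the OFF push.

```bash
python3 -m jog '[1,-14,0,0,-0.6,1,-4,0,-1,0,1,-2,0,0,0]'; python3 -c "
from h import *;st()"; python3 -m jog '[1,-2,0,0,0]'; python3 -c "
from h import *;st()"; python3 -m jog '[1,-2,0,0,0]'; python3 -c "
from h import *;st()"; python3 -m jog '[1,-2,0,0,0]'; python3 -c "
from h import *;st()"
```

```text
time: 2.6
tool_pos: [559.4, -83.5, 186.5]
tcp_rot: [3.14, -0.007, 0.534]
contact_force: [0.0, -0.0, 0.6]
grip_width: 0.4
t 2.60 x 41.38 y -2.19 z 186.52 yaw 30.57 | Fx 0.02 Fy -0.06 Fz 0.59 grip 0.4
time: 2.7
tool_pos: [558.2, -84.7, 187.5]
tcp_rot: [3.139, -0.008, 0.533]
contact_force: [0.7, 0.9, -1.7]
grip_width: 0.5
t 2.70 x 39.70 y -2.60 z 187.49 yaw 30.53 | Fx 1.02 Fy 0.43 Fz -1.69 grip 0.5
time: 2.8
tool_pos: [557.0, -85.6, 188.0]
tcp_rot: [3.138, -0.01, 0.533]
contact_force: [2.1, 1.5, -1.2]
grip_width: 0.4
t 2.80 x 38.25 y -2.74 z 188.01 yaw 30.52 | Fx 2.55 Fy 0.18 Fz -1.17 grip 0.4
time: 2.9
tool_pos: [555.7, -86.3, 188.3]
tcp_rot: [3.138, -0.011, 0.533]
contact_force: [3.2, 0.5, 0.6]
grip_width: 0.6
t 2.90 x 36.77 y -2.75 z 188.33 yaw 30.52 | Fx 3.02 Fy -1.18 Fz 0.58 grip 0.6
```

```bash
python3 -m jog '[1,3,-1.5,4,0,1,0,0,3,0,1,0,0,0,0]'; python3 -c "
from h import *;st()"; python3 -m jog '[1,-1,0,0,0]'; python3 -c "
from h import *;st()"; python3 -m jog '[1,-2,0,0,0]'; python3 -c "
from h import *;st()"
```

```text
time: 3.2
tool_pos: [557.5, -83.3, 180.6]
tcp_rot: [3.138, -0.01, 0.533]
contact_force: [-0.3, -0.2, -0.2]
grip_width: 0.5
t 3.20 x 39.79 y -1.07 z 180.64 yaw 30.54 | Fx -0.37 Fy -0.02 Fz -0.20 grip 0.5
time: 3.3
tool_pos: [556.5, -83.8, 180.3]
tcp_rot: [3.139, -0.009, 0.533]
contact_force: [0.1, 0.3, 0.4]
grip_width: 0.4
t 3.30 x 38.73 y -0.96 z 180.29 yaw 30.55 | Fx 0.26 Fy 0.17 Fz 0.38 grip 0.4
time: 3.4
tool_pos: [554.8, -84.7, 180.2]
tcp_rot: [3.139, -0.009, 0.533]
contact_force: [2.5, 0.2, 2.2]
grip_width: 0.6
t 3.40 x 36.81 y -0.94 z 180.15 yaw 30.56 | Fx 2.25 Fy -1.10 Fz 2.21 grip 0.6
```

```bash
S='from h import *;st()'; python3 -m jog '[1,-2,0,0,0,1,-2,0,0,0]'>/dev/null; python3 -c "$S"; python3 -m jog '[1,-2,0,-0.3,0,1,-2,0,-0.3,0]'>/dev/null; python3 -c "$S"; python3 -m jog '[1,-2,0,0,0,1,-2,0,0,0]'>/dev/null; python3 -c "$S"
```

```text
t 3.60 x 33.70 y -1.30 z 180.92 yaw 30.56 | Fx 3.35 Fy 1.36 Fz 1.43 grip 0.6
t 3.80 x 29.80 y -1.33 z 181.99 yaw 30.55 | Fx 2.80 Fy 0.73 Fz 1.27 grip 0.8
t 4.00 x 25.67 y -1.39 z 182.39 yaw 30.55 | Fx 3.27 Fy 0.64 Fz 2.65 grip 0.6
```

```bash
S='from h import *;st()'; python3 -m jog '[1,-2,0,0,0,1,-2,0,0,0]'>/dev/null; python3 -c "$S"; python3 -m jog '[1,-2,0,0,0,1,-2,0,0,0]'>/dev/null; python3 -c "$S"; python3 -m jog '[1,-2,0,0.2,0]'>/dev/null; python3 -c "$S"; python3 -m jog '[1,-2,0,0.3,0]'>/dev/null; python3 -c "$S"
```

```text
t 4.20 x 21.28 y -1.39 z 182.44 yaw 30.55 | Fx 2.17 Fy 1.14 Fz 1.91 grip 0.4
t 4.40 x 16.83 y -1.37 z 182.35 yaw 30.55 | Fx 2.54 Fy 0.72 Fz 1.70 grip 0.6
t 4.50 x 14.59 y -1.41 z 182.10 yaw 30.55 | Fx 2.25 Fy 1.14 Fz 1.84 grip 0.4
t 4.60 x 12.37 y -1.43 z 181.72 yaw 30.54 | Fx 2.09 Fy 0.18 Fz 1.03 grip 0.5
```

```bash
S='from h import *;st()'; for i in 1; do python3 -m jog '[1,-2,0,0.3,0]'>/dev/null; python3 -c "$S"; python3 -m jog '[1,-2,0,0.4,0]'>/dev/null; python3 -c "$S"; python3 -m jog '[1,-1.5,0,0.4,0]'>/dev/null; python3 -c "$S"; python3 -m jog '[1,-1.5,0,0.4,0]'>/dev/null; python3 -c "$S"; done
```

```text
t 4.70 x 10.12 y -1.37 z 181.25 yaw 30.54 | Fx 1.77 Fy -0.05 Fz 2.05 grip 0.2
t 4.80 x 7.91 y -1.39 z 180.76 yaw 30.54 | Fx 1.84 Fy 0.54 Fz 1.69 grip 0.5
t 4.90 x 6.14 y -1.37 z 180.25 yaw 30.54 | Fx 2.21 Fy 0.49 Fz 0.68 grip 0.3
t 5.00 x 4.45 y -1.39 z 179.78 yaw 30.54 | Fx 2.11 Fy 0.86 Fz 2.09 grip 0.7
```

```bash
S='from h import *;st()'; python3 -m jog '[1,-1.5,0,0.4,0]'>/dev/null; python3 -c "$S"; python3 -m jog '[1,-1.5,0,0.4,0]'>/dev/null; python3 -c "$S"; python3 -m jog '[1,-1.5,0,0.4,0]'>/dev/null; python3 -c "$S"; python3 -m jog '[1,-1.5,0,0.4,0]'>/dev/null; python3 -c "$S"
```

```text
t 5.10 x 2.80 y -1.37 z 179.28 yaw 30.54 | Fx 1.62 Fy 1.08 Fz 2.22 grip 0.6
t 5.20 x 1.15 y -1.36 z 178.78 yaw 30.54 | Fx 1.94 Fy 0.35 Fz 2.49 grip 0.1
t 5.30 x -0.49 y -1.35 z 178.32 yaw 30.54 | Fx 1.48 Fy -0.49 Fz 1.61 grip 0.3
t 5.40 x -2.12 y -1.36 z 177.86 yaw 30.54 | Fx 1.69 Fy 0.52 Fz 0.88 grip 0.5
```

```bash
S='from h import *;st()'; python3 -m jog '[1,-1.5,0,0.3,0]'>/dev/null; python3 -c "$S"; python3 -m jog '[1,-1.5,0,0.3,0]'>/dev/null; python3 -c "$S"; python3 -m jog '[1,-1.5,0,0.3,0]'>/dev/null; python3 -c "$S"; python3 -m jog '[1,-1.5,0,0.3,0]'>/dev/null; python3 -c "$S"
```

```text
t 5.50 x -3.47 y -1.47 z 177.64 yaw 30.54 | Fx 4.94 Fy 0.35 Fz 3.52 grip 0.2
t 5.60 x -4.38 y -1.63 z 177.64 yaw 30.53 | Fx 7.10 Fy 1.04 Fz 1.94 grip 0.5
t 5.70 x -5.01 y -1.78 z 177.61 yaw 30.51 | Fx 7.65 Fy 1.34 Fz 1.59 grip 0.6
t 5.80 x -5.43 y -1.91 z 177.65 yaw 30.50 | Fx 8.19 Fy 1.26 Fz 0.89 grip 0.3
```

```bash
S='from h import *;st()'; python3 -m jog '[1,-2,0,0.5,0]'>/dev/null; python3 -c "$S"; python3 -m jog '[1,-2,0,0.5,0]'>/dev/null; python3 -c "$S"; python3 -m jog '[1,-2.3,0,0.6,0]'>/dev/null; python3 -c "$S"; python3 -m jog '[1,-2.3,0,0.6,0]'>/dev/null; python3 -c "$S"
```

```text
t 5.90 x -6.04 y -2.01 z 177.55 yaw 30.49 | Fx 8.85 Fy 1.55 Fz 2.32 grip 0.5
t 6.00 x -6.48 y -2.12 z 177.55 yaw 30.48 | Fx 9.46 Fy 2.04 Fz 2.03 grip 0.5
t 6.10 x -6.99 y -2.27 z 177.50 yaw 30.46 | Fx 10.25 Fy 1.47 Fz 2.61 grip 0.5
t 6.20 x -7.38 y -2.38 z 177.52 yaw 30.45 | Fx 10.40 Fy 2.28 Fz 1.82 grip 0.4
```

```bash
S='from h import *;st()'; python3 -m jog '[1,-2.6,-0.3,0.9,0]'>/dev/null; python3 -c "$S"; python3 -m jog '[1,-2.6,-0.3,0.9,0]'>/dev/null; python3 -c "$S"; python3 -m jog '[1,-2.6,-0.3,0.9,0]'>/dev/null; python3 -c "$S"; python3 -m jog '[1,-2.6,-0.3,0.9,0]'>/dev/null; python3 -c "$S"
```

```text
t 6.30 x -7.94 y -2.27 z 177.35 yaw 30.44 | Fx 10.51 Fy 1.74 Fz 2.99 grip 0.7
t 6.40 x -8.47 y -2.23 z 177.32 yaw 30.43 | Fx 10.30 Fy 1.09 Fz 3.78 grip 0.3
t 6.50 x -9.01 y -2.22 z 177.29 yaw 30.42 | Fx 10.04 Fy 1.77 Fz 2.94 grip 0.7
t 6.60 x -9.52 y -2.17 z 177.24 yaw 30.41 | Fx 9.89 Fy 2.04 Fz 3.82 grip 0.5
```

```bash
S='from h import *;st()'; python3 -m jog '[1,-3,-0.2,1.2,0,1,-3,-0.2,1.2,0]'>/dev/null; python3 -c "$S"; python3 -m jog '[1,-3,-0.2,1.2,0,1,-3,-0.2,1.2,0]'>/dev/null; python3 -c "$S"; python3 -m jog '[1,-3,-0.2,1.2,0]'>/dev/null; python3 -c "$S"; python3 -m jog '[1,-3,-0.2,1.2,0]'>/dev/null; python3 -c "$S"
```

```text
t 6.80 x -11.24 y -2.48 z 176.90 yaw 30.40 | Fx 10.66 Fy 2.65 Fz 5.45 grip 0.2
t 7.00 x -13.01 y -2.66 z 176.64 yaw 30.39 | Fx 9.65 Fy 3.57 Fz 5.35 grip 0.7
t 7.10 x -13.94 y -2.68 z 176.45 yaw 30.37 | Fx 10.34 Fy 3.70 Fz 6.54 grip 0.4
t 7.20 x -14.88 y -2.70 z 176.27 yaw 30.37 | Fx 10.88 Fy 3.33 Fz 6.03 grip 0.3
```

```bash
cat >> h.py <<'E'
def sq():
    o=get_obs();p=o["tool_pos"]-C;f=o["contact_force"]; sgn=1
    x=p@U-(21.5 if f@U>0 else -21.5); ph=np.arcsin(x/90)
    print("t %.2f knobx %.2f phi %.3f z %.2f y %.2f Fx %.2f Fz %.2f sq %.2f"%(o["time"],x,ph,p[2],p@V,f@U,f[2],f@U*np.cos(ph)-f[2]*np.sin(ph)))
E
S='from h import *;sq()'; python3 -m jog '[1,-3,-0.2,1,0]'>/dev/null; python3 -c "$S"; python3 -m jog '[1,-3,-0.2,1,0]'>/dev/null; python3 -c "$S"; python3 -m jog '[1,-3,-0.2,1,0]'>/dev/null; python3 -c "$S"; python3 -m jog '[1,-3,-0.2,1,0]'>/dev/null; python3 -c "$S"
```

```text
t 7.30 knobx -37.33 phi -0.428 z 176.19 y -2.64 Fx 10.36 Fz 3.74 sq 10.98
t 7.40 knobx -38.29 phi -0.439 z 176.01 y -2.54 Fx 10.42 Fz 4.58 sq 11.38
t 7.50 knobx -39.30 phi -0.452 z 175.78 y -2.44 Fx 10.50 Fz 4.88 sq 11.58
t 7.60 knobx -40.29 phi -0.464 z 175.53 y -2.37 Fx 10.55 Fz 3.71 sq 11.09
```

```bash
S='from h import *;sq()'; python3 -m jog '[1,-3,-0.2,1.2,0]'>/dev/null; python3 -c "$S"; python3 -m jog '[1,-3,-0.2,1.2,0]'>/dev/null; python3 -c "$S"; python3 -m jog '[1,-3,-0.2,1.2,0]'>/dev/null; python3 -c "$S"; python3 -m jog '[1,-3,-0.2,1.2,0]'>/dev/null; python3 -c "$S"
```

```text
t 7.70 knobx -41.25 phi -0.476 z 175.19 y -2.42 Fx 9.42 Fz 6.35 sq 11.29
t 7.80 knobx -42.09 phi -0.487 z 174.97 y -2.50 Fx 9.11 Fz 7.17 sq 11.41
t 7.90 knobx -42.76 phi -0.495 z 174.84 y -2.68 Fx 11.78 Fz 7.21 sq 13.79
t 8.00 knobx -43.28 phi -0.502 z 174.78 y -2.79 Fx 12.36 Fz 7.13 sq 14.26
```

```bash
S='from h import *;sq()'; python3 -m jog '[1,-3,-0.3,0.8,0]'>/dev/null; python3 -c "$S"; python3 -m jog '[1,-3.2,-0.3,0.8,0]'>/dev/null; python3 -c "$S"; python3 -m jog '[1,-3.2,-0.3,0.8,0]'>/dev/null; python3 -c "$S"
```

```text
t 8.10 knobx -43.75 phi -0.508 z 174.94 y -2.71 Fx 13.66 Fz 3.46 sq 13.62
t 8.20 knobx -44.27 phi -0.514 z 174.95 y -2.50 Fx 14.24 Fz 2.77 sq 13.76
t 8.30 knobx -44.69 phi -0.520 z 174.89 y -2.37 Fx 15.66 Fz 2.98 sq 15.07
```

```bash
S='from h import *;sq()'; python3 -m jog '[1,-3.6,-0.1,1,0]'>/dev/null; python3 -c "$S"; python3 -m jog '[1,-3.6,-0.1,1,0]'>/dev/null; python3 -c "$S"; python3 -m jog '[1,-3.8,-0.1,1,0]'>/dev/null; python3 -c "$S"
```

```text
t 8.40 knobx -45.29 phi -0.527 z 174.71 y -2.50 Fx 15.60 Fz 4.04 sq 15.51
t 8.50 knobx -45.81 phi -0.534 z 174.61 y -2.66 Fx 16.65 Fz 3.80 sq 16.27
t 8.60 knobx -46.41 phi -0.542 z 174.52 y -2.83 Fx 16.99 Fz 5.01 sq 17.14
```

```bash
S='from h import *;sq()'; python3 -m jog '[1,-3.8,-0.2,1.5,0]'>/dev/null; python3 -c "$S"; python3 -m jog '[1,-4,-0.2,1.5,0]'>/dev/null; python3 -c "$S";  python3 - <<'E'
from h import *
p,d=capture("side"); cv2.imwrite("pics/side2.png",cv2.resize(p[90:220,230:390,::-1],None,fx=4,fy=4))
E
```

```text
t 8.70 knobx -46.75 phi -0.546 z 174.25 y -3.08 Fx 14.89 Fz 9.42 sq 17.62
t 8.80 knobx -47.23 phi -0.552 z 174.16 y -3.40 Fx 15.76 Fz 8.53 sq 17.89
```

View pics/side2.png

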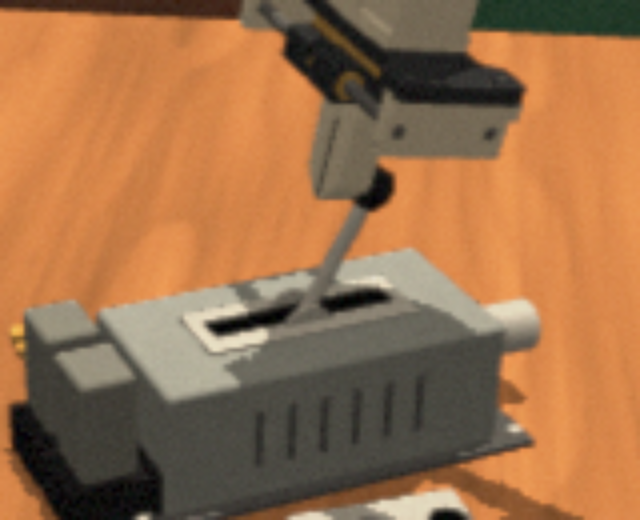

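```bash
S='from h import *;sq()'; python3 -m jog '[1,-4.1,-0.6,0.8,0]'>/dev/null; python3 -c "$S"; python3 -m jog '[1,-4.1,-0.6,0.8,0]'>/dev/null; python3 -c "$S"; python3 -m jog '[1,-4.1,-0.6,0.8,0]'>/dev/null; python3 -c "$S"
```

```text
t 8.95 knobx -47.88 phi -0.561 z 174.44 y -2.98 Fx 19.76 Fz 2.63 sq 18.13
t 9.05 knobx -48.40 phi -0.568 z 174.47 y -2.53 Fx 19.61 Fz 0.90 sq 17.02
t 9.15 knobx -48.81 phi -0.573 z 174.43 y -2.18 Fx 19.94 Fz 1.76 sq 17.71
```

Run:
```python
from h import *
print(get_obs()["tcp_rot"])
sq()
p,d=capture("side"); cv2.imwrite("pics/side3.png",cv2.resize(p[110:170,290:360,::-1],None,fx=8,fy=8,interpolation=cv2.INTER_CUBIC))
im=cv2.imread("pics/side2.png");cv2.imwrite("pics/side2b.png",cv2.resize(im[80:320,240:520],(560,480),interpolation=cv2.INTER_CUBIC))
for x in (-42,-44,-46,-48):
    R,t,f,cx,cy=cal("side"); X=C+U*x+[0,0,75+np.sqrt(8100-x*x)]; c=R@X+t; print(x,cx+f*c[0]/c[2],cy+f*c[1]/c[2], 12*f/c[2])
```

```text
[ 3.07434486 -0.20737935  0.52315006]
t 9.15 knobx -48.81 phi -0.573 z 174.43 y -2.18 Fx 19.94 Fz 1.76 sq 17.71
-42 322.1175733862919 135.71078892610774 5.3631854285061875
-44 322.88424205286356 136.0050431638181 5.357202682775196
-46 323.6474165415355 136.3258281244285 5.351056180735202
-48 324.4069508873722 136.67425590227893 5.34473905558246
```

View pics/side3.png

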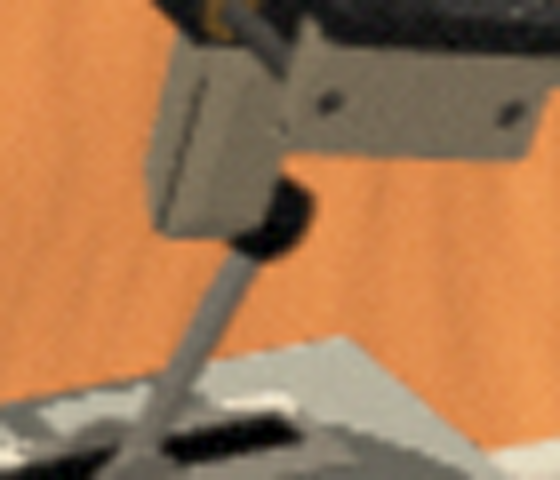

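View pics/side2b.png

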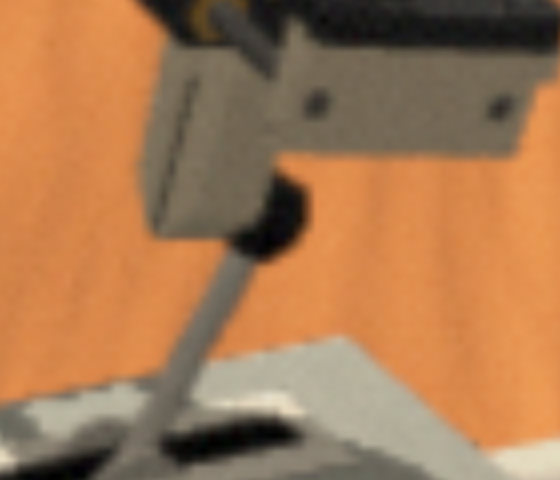

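The lever is hard against the OFF end. The push is 17–18 N square to the lever, against about 11 N while the latch was moving. The tool has tilted about 12° under load, so I work out the next moves in the true tool axes.

```bash
cat >> h.py <<'E'
from scipy.spatial.transform import Rotation as Ro
def rt():return Ro.from_euler("xyz",get_obs()["tcp_rot"]).as_matrix()
def tip():
    o=get_obs();R=rt();p=o["tool_pos"]-C+R[:,2]*25;f=o["contact_force"];z=R[:,2]
    print("t %.2f tip x %.2f y %.2f z %.2f zax %.3f %.3f | F %.2f %.2f %.2f"%(o["time"],p@U,p@V,p[2],z@U,z@V,f@U,f@V,f[2]));return p
def mv(dx,dy,dz): print("shift",np.round(rt().T@(U*dx+V*dy+np.array([0,0,dz])),1))
E
python3 -c "
from h import *;tip();mv(10,0,0);mv(0,0,30);mv(-30,0,0);mv(0,2,0)"; python3 -m jog '[1,3,0,0,0]' >/dev/null; python3 -c "
from h import *;tip()";python3 -m jog '[1,5,0,1,0,1,8,0,2,0]' >/dev/null; python3 -c "
from h import *;tip()"
```

```text
t 9.20 tip x -22.28 y -3.86 z 149.99 zax 0.205 -0.070 | F 20.80 3.36 1.67
shift [ 9.8 -0.3  2. ]
shift [  6.2   2.  -29.3]
shift [-29.4   0.8  -6.1]
shift [-0.  -2.  -0.1]
t 9.30 tip x -17.25 y -3.78 z 151.65 zax 0.209 -0.071 | F 7.95 3.41 2.66
t 9.50 tip x -3.82 y -3.47 z 151.53 zax 0.209 -0.070 | F 0.32 -0.56 -0.31
```

```bash
python3 -m jog '[1,9,2,-43,0,1,0,0,0,0]' >/dev/null
python3 - <<'E'
from h import *
tip()
p,d=capture("side"); cv2.imwrite("pics/side4.png",cv2.resize(p[90:220,230:390,::-1],None,fx=5,fy=5,interpolation=cv2.INTER_CUBIC)[:600])
E
```

```text
t 9.70 tip x -4.28 y -2.13 z 194.81 zax 0.204 -0.067 | F 0.58 -0.75 -0.07
```

View pics/side4.png

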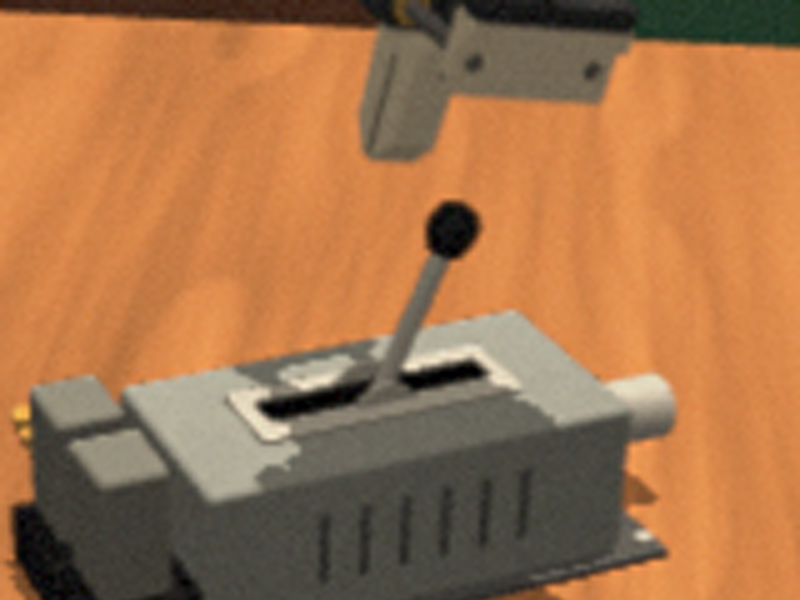

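The image shows the lever resting at OFF with the knob at (320.6,135.8), about x = -38 and φ = -0.44. So I expect the ON stop near x = +35. I move across to the OFF side of the knob.

```bash
python3 -m jog '[1,-33,0.5,-7,0,1,-33,0,-7,0,1,0,0,0,0]' >/dev/null; python3 -c "
from h import *;p=tip();mv(-70-p@U,-p@V,152-p[2])"
```

```text
t 10.05 tip x -76.09 y 2.49 z 188.46 zax 0.196 -0.057 | F 0.62 -0.51 0.01
shift [-1.2  0.4 37. ]
```

```bash
python3 -m jog '[1,-1,0.4,36,0,1,0,0,0,0,1,0,0,0,0]' >/dev/null; python3 -c "
from h import *;p=tip();mv(-63-p@U,-p@V,152-p[2])"
```

```text
t 10.35 tip x -70.86 y -0.08 z 151.45 zax 0.194 -0.056 | F -0.31 -0.25 0.10
shift [ 7.8 -0.2  1. ]
```

```bash
S='from h import *;tip()'; python3 -m jog '[1,6,0,1.2,0]' >/dev/null; python3 -c "$S"; python3 -m jog '[1,4,0,0,0]' >/dev/null; python3 -c "$S"; python3 -m jog '[1,2,0,-0.4,0]' >/dev/null; python3 -c "$S"; python3 -m jog '[1,2,0,-0.4,0]' >/dev/null; python3 -c "$S"; python3 -m jog '[1,2,0,-0.4,0]' >/dev/null; python3 -c "$S"
```

```text
t 10.45 tip x -64.76 y -0.09 z 151.70 zax 0.194 -0.055 | F 0.50 0.93 -0.59
t 10.55 tip x -59.94 y -0.53 z 153.32 zax 0.194 -0.056 | F 0.37 0.16 0.81
t 10.65 tip x -57.39 y -0.66 z 154.80 zax 0.195 -0.057 | F -1.66 0.38 -1.70
t 10.75 tip x -55.31 y -0.52 z 155.92 zax 0.194 -0.057 | F -1.68 1.05 -1.96
t 10.85 tip x -53.35 y -0.39 z 156.91 zax 0.194 -0.057 | F -1.70 0.40 -0.46
```

```bash
S='from h import *;tip()'; python3 -m jog '[1,2,0,1,0,1,2,0,0.6,0]' >/dev/null; python3 -c "$S"; python3 -m jog '[1,2,0,0.4,0,1,2,0,0.3,0]' >/dev/null; python3 -c "$S"; python3 -m jog '[1,2,0,0.3,0,1,2,0,0.3,0]' >/dev/null; python3 -c "$S"; python3 -m jog '[1,2,0,0.3,0,1,2,0,0.3,0]' >/dev/null; python3 -c "$S"
```

```text
t 11.05 tip x -49.09 y -0.68 z 156.72 zax 0.194 -0.058 | F -2.84 0.47 1.11
t 11.25 tip x -44.90 y -0.76 z 157.01 zax 0.193 -0.058 | F -3.79 -1.22 1.40
t 11.45 tip x -40.56 y -0.75 z 157.19 zax 0.193 -0.057 | F -3.35 1.65 1.31
t 11.65 tip x -36.17 y -0.77 z 157.33 zax 0.193 -0.057 | F -2.70 0.51 1.72
```

```bash
S='from h import *;tip()'; python3 -m jog '[1,2,0,0.2,0,1,2,0,0.2,0,1,2,0,0.2,0]' >/dev/null; python3 -c "$S"; python3 -m jog '[1,2,0,0.3,0,1,2,0,0.3,0,1,2,0,0.3,0]' >/dev/null; python3 -c "$S"; python3 -m jog '[1,2,0,0.4,0,1,2,0,0.4,0,1,2,0,0.4,0]' >/dev/null; python3 -c "$S"; python3 -m jog '[1,2,0,0.5,0,1,2,0,0.5,0]' >/dev/null; python3 -c "$S"
```

```text
t 11.95 tip x -29.53 y -0.84 z 157.88 zax 0.193 -0.057 | F -2.87 0.43 0.76
t 12.25 tip x -22.83 y -0.93 z 158.23 zax 0.194 -0.057 | F -3.07 0.84 0.68
t 12.55 tip x -16.11 y -1.00 z 158.17 zax 0.194 -0.057 | F -2.35 0.52 1.07
t 12.75 tip x -11.58 y -1.07 z 157.94 zax 0.194 -0.057 | F -2.02 0.40 1.47
```

```bash
S='from h import *;tip()'; python3 -m jog '[1,2,0,0.5,0,1,2,0,0.5,0]' >/dev/null; python3 -c "$S"; python3 -m jog '[1,2,0,0.6,0,1,2,0,0.6,0]' >/dev/null; python3 -c "$S"; python3 -m jog '[1,1.5,0,0.6,0]' >/dev/null; python3 -c "$S"; python3 -m jog '[1,1.2,0,0.5,0]' >/dev/null; python3 -c "$S"
```

```text
t 12.95 tip x -7.05 y -1.14 z 157.71 zax 0.194 -0.057 | F -2.77 0.61 1.56
t 13.15 tip x -2.51 y -1.22 z 157.27 zax 0.194 -0.057 | F -2.25 1.19 0.92
t 13.25 tip x -0.67 y -1.25 z 156.97 zax 0.194 -0.057 | F -2.29 0.14 0.81
t 13.35 tip x 0.76 y -1.27 z 156.64 zax 0.194 -0.057 | F -2.81 0.64 1.58
```

```bash
S='from h import *;tip()'; python3 -m jog '[1,1.2,0,0.6,0]' >/dev/null; python3 -c "$S"; python3 -m jog '[1,1.2,0,0.6,0]' >/dev/null; python3 -c "$S"; python3 -m jog '[1,1.2,0,0.6,0]' >/dev/null; python3 -c "$S"; python3 -m jog '[1,1.2,0,0.6,0]' >/dev/null; python3 -c "$S"; python3 -m jog '[1,1,0,0.6,0]' >/dev/null; python3 -c "$S"
```

```text
t 13.45 tip x 2.18 y -1.32 z 156.26 zax 0.194 -0.056 | F -2.29 0.76 1.15
t 13.55 tip x 3.60 y -1.37 z 155.87 zax 0.194 -0.057 | F -1.46 0.43 1.17
t 13.65 tip x 4.96 y -1.43 z 155.47 zax 0.194 -0.057 | F -1.44 0.92 0.35
t 13.75 tip x 6.38 y -1.46 z 155.07 zax 0.194 -0.056 | F -2.54 0.74 2.10
t 13.85 tip x 7.57 y -1.51 z 154.66 zax 0.194 -0.056 | F -1.47 -0.12 0.68
```

```bash
S='from h import *;tip()'; python3 -m jog '[1,1,0,0.6,0]' >/dev/null; python3 -c "$S"; python3 -m jog '[1,1,0,0.6,0]' >/dev/null; python3 -c "$S"; python3 -m jog '[1,1,0,0.6,0]' >/dev/null; python3 -c "$S"
```

```text
t 13.95 tip x 8.78 y -1.57 z 154.22 zax 0.194 -0.056 | F -2.08 0.35 1.29
t 14.05 tip x 9.97 y -1.63 z 153.80 zax 0.194 -0.056 | F -1.73 1.43 1.64
t 14.15 tip x 11.17 y -1.68 z 153.36 zax 0.194 -0.056 | F -2.00 0.45 0.12
```

```bash
S='from h import *;tip()'; python3 -m jog '[1,1,0,0.6,0]' >/dev/null; python3 -c "$S"; python3 -m jog '[1,1,0,0.5,0]' >/dev/null; python3 -c "$S"; python3 -m jog '[1,1,0,0.5,0]' >/dev/null; python3 -c "$S"; python3 -m jog '[1,1,0,0.5,0]' >/dev/null; python3 -c "$S"
```

```text
t 14.25 tip x 12.38 y -1.72 z 152.93 zax 0.194 -0.056 | F -1.44 0.59 0.67
t 14.35 tip x 13.52 y -1.74 z 152.59 zax 0.194 -0.056 | F -2.06 -0.03 1.95
t 14.45 tip x 14.70 y -1.77 z 152.25 zax 0.194 -0.056 | F -2.15 1.05 1.08
t 14.55 tip x 15.85 y -1.76 z 151.88 zax 0.194 -0.056 | F -1.85 0.60 0.79
```

```bash
S='from h import *;tip()'; python3 -m jog '[1,1,0,0.3,0]' >/dev/null; python3 -c "$S"; python3 -m jog '[1,1,0,0.3,0]' >/dev/null; python3 -c "$S"; python3 -m jog '[1,1,0,0.3,0]' >/dev/null; python3 -c "$S"
python3 - <<'E'
from h import *
p,d=capture("side"); cv2.imwrite("pics/side5.png",cv2.resize(p[90:200,230:350,::-1],None,fx=5,fy=5,interpolation=cv2.INTER_CUBIC)[:600])
E
```

```text
t 14.65 tip x 16.84 y -1.73 z 151.65 zax 0.193 -0.056 | F -2.26 -0.06 1.93
t 14.75 tip x 17.65 y -1.63 z 151.36 zax 0.193 -0.056 | F -5.13 0.88 1.40
t 14.85 tip x 18.35 y -1.60 z 151.12 zax 0.192 -0.055 | F -5.04 0.52 1.58
```

View pics/side5.png

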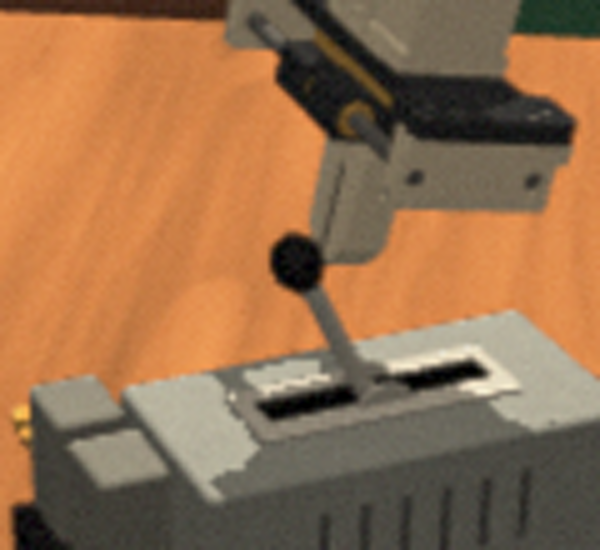

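```bash
S='from h import *;tip()'; python3 -m jog '[1,1,0,0.2,0]' >/dev/null; python3 -c "$S"; python3 -m jog '[1,1,0,0.2,0]' >/dev/null; python3 -c "$S"
```

```text
t 15.00 tip x 18.95 y -1.56 z 151.01 zax 0.191 -0.055 | F -6.27 0.45 2.24
t 15.10 tip x 19.37 y -1.54 z 150.84 zax 0.189 -0.055 | F -5.67 -1.06 2.12
```

The ON stop is felt: the push rose from about 2 N to 6 N over 2.5 mm, well under the latch's 10 N. I let go and retreat.

```bash
S='from h import *;tip()'; python3 -m jog '[1,-3,0,0,0,1,-8,0,-2,0,1,-12,0,-3,0]' >/dev/null; python3 -c "$S"; python3 -m jog '[1,5,1,-40,0,1,8,2,-40,0,1,0,0,0,0]' >/dev/null; python3 -c "$S"
python3 - <<'E'
from h import *
for n in("side","top"):
    p,d=capture(n); cv2.imwrite(f"pics/{n}6.png",cv2.resize(p[90:280,220:420,::-1],None,fx=3,fy=3,interpolation=cv2.INTER_CUBIC))
o=np.array([289.6,142.4])
oo,d=ray("side",*o); s=-((oo-C)@V)/(d@V); q=oo+s*d-C; print(q@U,q[2])
E
```

```text
t 15.40 tip x -3.41 y -1.54 z 151.65 zax 0.192 -0.056 | F -0.19 0.21 0.06
t 15.70 tip x -9.18 y 0.11 z 234.49 zax 0.191 -0.055 | F -0.59 0.55 -0.13
37.80339826992629 153.06922579462196
```

View pics/side6.png

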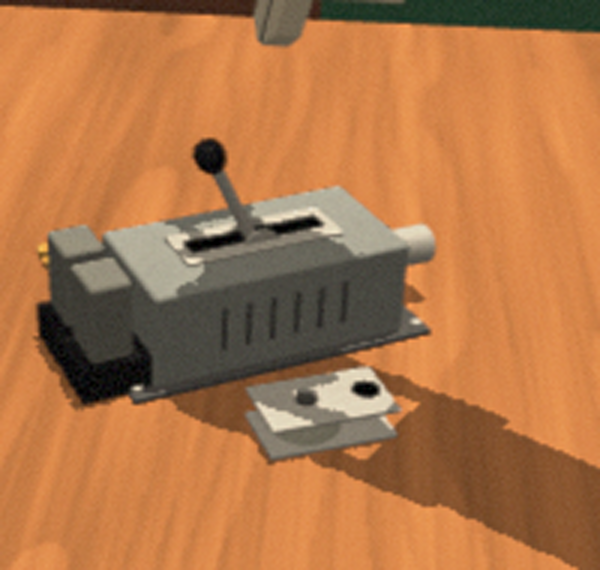

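View pics/top6.png

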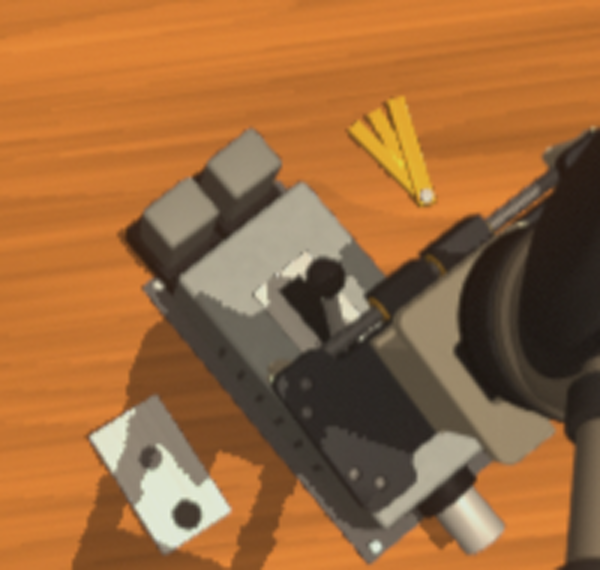

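Side view: the lever leans towards the packs, knob at (209,156) in the crop, about x = +37.5. The OFF-to-ON span comes to about 0.86 rad, against 0.84 nominal. In the top view the pulley and gauge lie where they were, and the robot is clear.

```bash
python3 -c "
from plant import *;print(close_job())"
```

```text
the job is handed in; nothing more can be done
None
```

I pushed the lever fully OFF until the latch was home, then threw it ON to its stop, let go, and handed the job in at about 16 s of the 64 s allowed.

- **OFF:** The latch moved at a steady push of about 11 N square to the lever. At the solid end the push rose, and I stopped at about 17–18 N, below the 27 N overload.
- **ON:** Moving the lever took about 2 N. At the stop the push rose to about 6 N, and I stopped there, well short of the 10 N that would drag the latch out.
- **Last checks:** The knob rests at about x = +37.5 mm on the ON side. The resting positions at OFF and ON are about 0.86 rad apart, against 0.84 nominal, which is within what the camera can measure. The force on the tool was about zero and the arm was well clear. The pulley looked unmoved in both views and the feeler gauge in the top view. The helmet clip was hidden behind the arm in the last top view, so I did not check it, but the arm stayed above the charger throughout.
- **What disagreed:** At the OFF end the force rose by less than 3 N per mm of measured tool travel. The tool had tilted about 0.2 rad under load, which explains most of this. That the latch is home therefore rests on the force level and the span between the two ends.

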